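Tip the brazed coupon out of its nest and lay it out for inspection

TASK

The coupon with the brass seam across its middle is ready for inspection. Press its end next to the yellow bar down into the nest so that the other end tips up, then lift it out, set it down flat on the middle of the white slab, lengthwise along the slab, and let go without dropping it. Leave the unbrazed coupon in the other nest alone.

Things in the scene. Friction and masses are not known exactly. Their poses are not given: they have to be found in the camera images.
- brazed_center (a point): Centre of the brazed coupon: loose steel bar 110 (x) x 45 (y) x 8 mm thick, 0.3 kg, brass-coloured seam across its middle. It starts level in the nest, top flush with the rim, x along the nest's x. Pressed at its -x end it tips to 0.36 rad and stays tipped; 35 mm from its centre towards the raised +x end its underside is then 6 mm and its top 14 mm above the rim: grip it there across the 45 mm.
- nest_brazed: Fixed dark grey block, 160 (x) x 95 (y) x 40 mm high, origin at the centre of its underside; 114 x 49 mm pocket in the top holds the brazed coupon with 2 mm around it. Yellow bar on the rim at the -x end. Inside, a stiff rocker: 3 to 6 N on the coupon 40 mm from the centre towards the bar sinks that end by about 12 mm to a hard stop. It stays where left and tips this way only.
- slab: Fixed white ceramic slab, 170 (x) x 120 (y) x 12 mm thick; origin at the centre of its underside, on the table; its flat top is 12 mm above the table.
- plain_center (a point): Centre of the unbrazed coupon: same size, bare steel with only a thin dark line across its middle, lying in another nest of the same look. To be left alone.
There are look-alikes about, which are no part of the job. Leave any pink or turquoise look-alike of the part that bears brazed_center alone.

How it is judged:
By the outcome, as a careful person would: the job done as asked, in the order asked, and still so for the second after the job is handed in, with the robot touching nothing.
It also fails if it takes over 50 s, if anything falls off the work surface, if the arm or the gripper's body presses on something with over 40 N, if the wrist force passes 120 N, or if a joint passes its speed limit or range.

ROBOT

A 7-joint arm with a two-finger parallel gripper is mounted at the origin on the work surface. World frame = base frame: x ahead of the robot, y to its left, z up, the work surface at z = 0. Lengths are in m, angles in rad, forces in N, time in s.
With the tool pointing down it reaches from about 0.4 to 0.85 m from the base axis. Payload 6.9 kg.
Tool frame: the origin (TCP) lies midway between the tips of the shut fingers; the grasp point (between the pads) lies behind it (ctrl.pinch_z is the z of the grasp point in the tool frame, in m); z points along the fingers, y is the line along which they close (so a half turn about z gives the same grasp; the last joint's range is limited). The gripper opens to 85 mm and grips with 20 to 120 N. Pads are 22 mm wide; open, the fingers measure 114 mm over their backs; the gripper's body (76 mm by 85 mm) begins 54 mm behind the grasp point. The pads swing forward as they close: fully open they stand 13 mm farther back than shut.
Start: joints at [1.312, 0.507, -0.238, 1.5, 0.126, 1.149, -0.155], TCP at [0.223, -0.584, 0.231] pointing down, gripper open.
Joint ranges: [-3.08, 3.08], [-0.24, 2.05], [-1.43, 1.35], [0, 2.5], [-1.52, 4.66], [0.17, 1.96], [-2.89, 2.89]. Speed limits (rad/s): [2.39, 2.39, 3.14, 3.14, 3.14, 3.14, 3.14].

INTERFACE

Orientations are given as a unit quaternion [w, x, y, z].
In Python, from station import ctrl, get_state, vision, ticket, models gives the robot as it stands. Calls block until the motion is done:
- ctrl.movep(position, orientation): joint-space move of the TCP to a pose.
- ctrl.movel(position, frame=None, max_speed=0.15): straight line of the TCP; frame=None keeps the orientation; max_speed is the mean speed in m/s.
- ctrl.set_joints(angles): joint-space move.
- ctrl.ungrasp() and ctrl.close_gripper(force=None): open the fingers fully, or close them until they stop; force is the grip in N (None keeps the last).
- ctrl.pause(seconds).
- ctrl.ik(position, orientation): joint angles nearest the present ones, or None.
- get_state(): the state.
- vision.grab_frame(name): name is "scene" or "top" or "wrist"; returns (picture, depth): 480x640x3 uint8, blue, green, red; 480x640 float32, m along the optical axis (not along the pixel's ray), 0 where there is no reading.
- vision.camera_info(name): a dict with "mtx" (3x3 intrinsics, pixels), "R" (3x3) and "t" (3): a world point X has camera coordinates R X + t; the wrist camera has in their place "hand_eye" (4x4, takes a point from camera to tool coordinates, whose origin is the TCP and whose axes are the flange's). Camera axes: x right, y down, z forward; pixel columns grow to the right and rows downward; lengths in m; the calibration is good to about 2 mm. A picture is of the moment at which its call begins: read the wrist's pose just before it. camera_info takes no time and is no camera call.
A pose or a line that the arm cannot do raises ctrl.Unreachable and nothing moves.
- ticket.close_job(): hands the job in; it is judged then, once.
Trained networks look in the newest picture that a camera, given by its name, has taken for a name from the list of things; names that differ only in an ending like _2 or _b are one class to them, and where a whole thing is asked for, a point or a joint stands for the part that bears it (a point fixed in the world has none). Each returns a list of dicts, best first, with "p" (0 to 1); they miss things now and then, are a little off and sometimes report something else, mostly with a low value. They report only what shows in the picture. A call takes as long as a camera call. They do not tell look-alikes from the thing itself.
- models.recognise(camera, target): "point" ([column, row] in pixels, amid what is visible of it).
- models.masks_of(camera, target): "mask" (480x640 bool, what is visible of it) and "point" ([column, row] in pixels, amid what is visible of it).
The state is a dict: "time": time; "qpos": joint angles; "qd": joint speeds; "tau": joint torques, N m; "tcp_pos": TCP position; "eef_rot": TCP orientation; "contact_force": force on the tool from outside, world axes, zero at the start; "wrist_torque": the same for the moment, N m; "width": finger opening in m; "gripper_force": force on a finger pad.
Only numpy, scipy, OpenCV 4.12 (cv2) and the standard library are available. Lean on these libraries where they do the work, as an engineer would, in place of code of your own. Each camera call takes 0.05 s, during which the arm holds its last target. There are 200 camera calls.

## Working session

There is one attempt and no reset: what is moved stays moved. The work goes in short steps, each a Python script; the robot and the scene stay as the last script left them, time stands still between calls to the robot, and variables do not carry over. Pictures are saved under pics/ and viewed, at most 10 in all, crops included, and the job is handed in when it is done.

```bash
mkdir -p pics; cat > h.py <<'E'
import numpy as np, cv2
from station import ctrl, get_state, vision, ticket, models
def cam(n):
    i=vision.camera_info(n); return np.array(i["mtx"]),np.array(i["R"]),np.array(i["t"])
def todepth(n,px,d):
    K,R,t=cam(n); px=np.atleast_2d(px).astype(float); d=np.atleast_1d(d)
    c=np.c_[(px[:,0]-K[0,2])/K[0,0]*d,(px[:,1]-K[1,2])/K[1,1]*d,d]
    return (c-t)@R   # R^T (c-t)
def proj(n,X):
    K,R,t=cam(n); c=np.atleast_2d(X)@R.T+t; p=c@K.T; return p[:,:2]/p[:,2:]
E
python3 - <<'E'
from h import *
ims=[]
for n in("top","scene"):
    im,d=vision.grab_frame(n); cv2.imwrite(f"pics/{n}.png",im); np.save(f"pics/{n}_d.npy",d)
    for tg in("brazed_center","nest_brazed","slab","plain_center"):
        for r in models.masks_of(n,tg)[:5]:
            m=r["mask"]&(d>0); 
            if m.sum()<10: continue
            v,u=np.nonzero(m); P=todepth(n,np.c_[u,v],d[m])
            print(n,tg,round(r["p"],2),np.round(r["point"]),m.sum(),np.median(P,0).round(3),P.min(0).round(3),P.max(0).round(3))
print(get_state()["time"],ctrl.pinch_z,get_state()["eef_rot"])
E
```

```text
top brazed_center 0.92 [412. 308.] 772 [ 0.357 -0.29   0.01 ] [ 0.329 -0.348 -0.004] [ 0.385 -0.233  0.021]
top brazed_center 0.9 [455. 159.] 742 [ 0.744 -0.407  0.01 ] [ 0.687 -0.443 -0.002] [ 0.8   -0.374  0.02 ]
top brazed_center 0.84 [399. 235.] 779 [ 0.544 -0.251  0.042] [ 0.489 -0.282  0.005] [ 0.6   -0.218  0.054]
top brazed_center 0.72 [291. 282.] 760 [0.423 0.023 0.01 ] [ 0.397 -0.031 -0.   ] [0.451 0.079 0.022]
top brazed_center 0.7 [350. 302.] 759 [ 0.382 -0.133  0.01 ] [ 0.327 -0.169 -0.001] [ 0.441 -0.097  0.021]
top nest_brazed 0.6 [386. 242.] 1622 [ 0.542 -0.249  0.042] [ 0.459 -0.31  -0.005] [ 0.636 -0.189  0.053]
top slab 0.81 [198. 223.] 3190 [0.575 0.251 0.014] [ 0.486  0.182 -0.009] [0.668 0.323 0.026]
top plain_center 0.72 [288. 217.] 821 [0.599 0.019 0.042] [ 0.543 -0.006  0.003] [0.655 0.045 0.053]
scene brazed_center 0.98 [238. 294.] 1068 [ 0.551 -0.255  0.041] [ 0.486 -0.286  0.032] [ 0.603 -0.22   0.048]
scene brazed_center 0.9 [228. 427.] 2342 [ 0.752 -0.411  0.009] [ 0.679 -0.444  0.   ] [ 0.803 -0.374  0.016]
scene brazed_center 0.78 [242. 249.] 677 [ 0.39  -0.138  0.009] [ 0.327 -0.173 -0.001] [ 0.443 -0.087  0.015]
scene brazed_center 0.72 [164. 274.] 964 [ 0.362 -0.298  0.009] [ 0.313 -0.349 -0.001] [ 0.387 -0.23   0.015]
scene brazed_center 0.66 [303. 235.] 601 [0.426 0.017 0.009] [ 0.382 -0.035 -0.001] [0.452 0.077 0.016]
scene nest_brazed 0.67 [240. 314.] 3599 [ 0.586 -0.274  0.04 ] [ 0.406 -0.316 -0.002] [ 0.634 -0.162  0.045]
scene slab 0.71 [426. 222.] 2120 [0.586 0.24  0.013] [ 0.485  0.179 -0.   ] [0.667 0.334 0.017]
scene plain_center 0.82 [366. 252.] 678 [0.602 0.016 0.041] [ 0.543 -0.008  0.037] [0.656 0.042 0.044]
scene plain_center 0.28 [426. 220.] 2207 [0.586 0.24  0.013] [ 0.482  0.179 -0.   ] [0.667 0.34  0.017]
0.5 -0.0187 [-4.51999711e-05  9.83410810e-01  1.81392328e-01 -1.90087255e-05]
```

View pics/top.png

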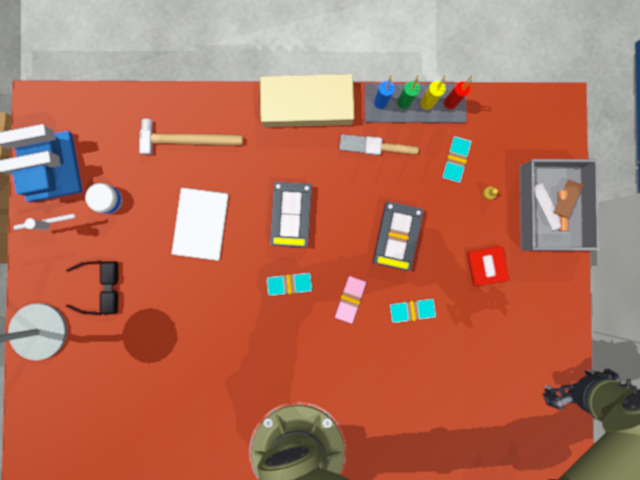

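View pics/scene.png

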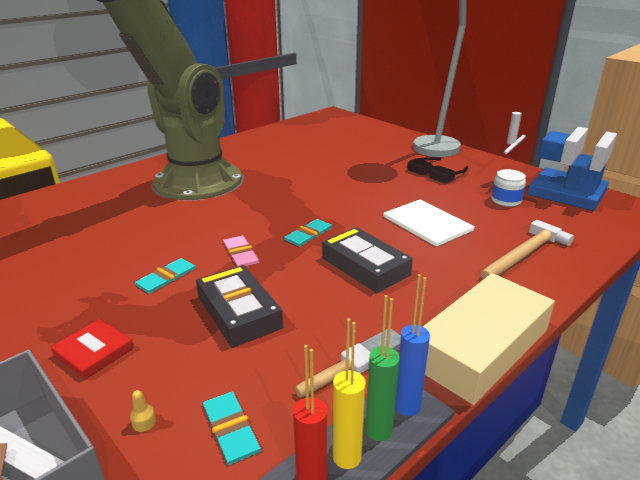

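Candidates in top: (399,235) bare steel with brass seam in a nest; (290,213) thin dark line only, so plain; turquoise (412,310), (455,159), (290,284); pink (350,300). Only (399,235) fits. I'll confirm it in a wrist close-up during the approach.

```bash
cat >> h.py <<'E'
from scipy.spatial.transform import Rotation as Ro
def quat(psi,tilt=0):
    # tool down with x along psi; tilt>0 raises the +x side (about coupon -y)
    r=Ro.from_euler('z',psi)*Ro.from_euler('y',-tilt)*Ro.from_euler('x',np.pi)
    q=r.as_quat(); return np.r_[q[3],q[:3]]
def wrist(name):
    s=get_state(); q=np.array(s["eef_rot"]); T=np.eye(4); T[:3,:3]=Ro.from_quat(np.r_[q[1:],q[0]]).as_matrix(); T[:3,3]=s["tcp_pos"]
    im,d=vision.grab_frame("wrist"); cv2.imwrite(f"pics/{name}.png",im)
    i=vision.camera_info("wrist"); return im,d,np.array(i["mtx"]),T@np.array(i["hand_eye"])
def wpts(K,T,u,v,d):
    return np.c_[(u-K[0,2])/K[0,0]*d,(v-K[1,2])/K[1,1]*d,d]@T[:3,:3].T+T[:3,3]
def ray(K,T,p):
    r=T[:3,:3]@np.array([(p[0]-K[0,2])/K[0,0],(p[1]-K[1,2])/K[1,1],1]); return T[:3,3],r/np.linalg.norm(r)
def tri(a,b):
    A=np.c_[a[1],-b[1]]; t=np.linalg.lstsq(A,b[0]-a[0],rcond=None)[0]; return (a[0]+t[0]*a[1]+b[0]+t[1]*b[1])/2
def rect(P):
    (c,(w,h),a)=cv2.minAreaRect(P[:,:2].astype(np.float32)*1000); a=np.deg2rad(a)
    if w<h: w,h=h,w; a+=np.pi/2
    a=(a+np.pi/2)%np.pi-np.pi/2
    return np.array(c)/1000,(w,h),a
def fit(m,d,K,T):
    """outline centre, size, yaw, height of a flat thing in the wrist view"""
    m=cv2.morphologyEx(m.astype(np.uint8),cv2.MORPH_OPEN,np.ones((3,3)))>0
    n,l,st,_=cv2.connectedComponentsWithStats(m.astype(np.uint8)); m=l==1+np.argmax(st[1:,4])
    v,u=np.nonzero(m&(d>0)); P=wpts(K,T,u,v,d[v,u]); z=np.median(P[:,2])
    v,u=np.nonzero(m); o,dr=T[:3,3],np.c_[(u-K[0,2])/K[0,0],(v-K[1,2])/K[1,1],np.ones(len(u))]@T[:3,:3].T
    Q=o+dr*((z-o[2])/dr[:,2])[:,None]
    return *rect(Q),z
E
python3 - <<'E'
from h import *
psi=-.19; views=[]
for k,off in enumerate(([-.06,-.0],[-.0,.0])):
    ctrl.movep([0.545+off[0],-0.25+off[1],0.24],quat(psi))
    im,d,K,T=wrist(f"w{k}")
    for tg in("brazed_center","nest_brazed"):
        for r in models.masks_of("wrist",tg)[:3]:
            print(k,tg,round(r["p"],2),np.round(r["point"]),r["mask"].sum(),*fit(r["mask"],d,K,T))
            if tg=="brazed_center" and r is not None: views.append((k,ray(K,T,r["point"])))
a=[v for v in views if v[0]==0][:1]; b=[v for v in views if v[0]==1][:1]
if a and b: print("tri",tri(a[0][1],b[0][1]))
print(get_state()["time"], get_state()["tcp_pos"],get_state()["eef_rot"])
E
```

```text
0 brazed_center 0.98 [ 99. 297.] 3565 [0.42212418 0.0214592 ] (113.6634750366211, 50.884361267089844) -1.451418582969711 0.005989171887520628
0 brazed_center 0.79 [306. 142.] 5821 [ 0.54489758 -0.25089197] (109.94563293457031, 49.826412200927734) -0.19108100926485783 0.038314909037173495
0 brazed_center 0.69 [378. 299.] 3617 [ 0.35593896 -0.29076025] (110.49028015136719, 52.685646057128906) -1.4401478272427655 0.0063440878691402025
0 nest_brazed 0.88 [327. 132.] 11627 [ 0.54451813 -0.25091776] (159.2224578857422, 94.67705535888672) -0.21360642523891205 0.03815152729023183
1 brazed_center 0.95 [323. 206.] 5024 [ 0.54536328 -0.25080956] (109.79916381835938, 49.23882293701172) -0.18922385387869145 0.03831242095109927
1 brazed_center 0.87 [446.  11.] 1303 [ 0.69911407 -0.39278717] (47.40218734741211, 21.374685287475586) 1.3819398559885814 0.0060372096137571996
1 brazed_center 0.83 [384. 345.] 3214 [ 0.3560983  -0.29074469] (109.9395980834961, 53.421844482421875) -1.4419111394900201 0.006329237590280312
1 nest_brazed 0.75 [344. 196.] 10285 [ 0.54475836 -0.25104865] (159.29745483398438, 94.89568328857422) -0.21319350211189558 0.03812098199356678
tri [ 0.58654831 -0.26850246  0.3894862 ]
2.7167 [ 0.54390515 -0.25068081  0.23985731] [ 1.59654917e-04  9.95431000e-01 -9.54821028e-02 -5.16134870e-04]
```

View pics/w1.png

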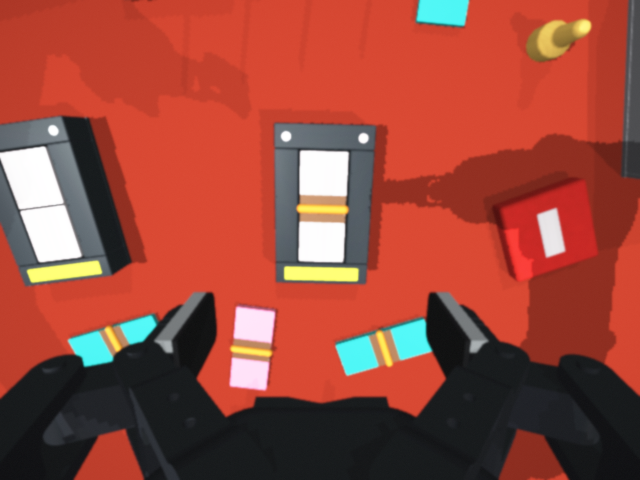

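The wrist picture shows the brass-seam steel coupon at (323,206) in its nest, with the yellow bar at (321,274). The plain coupon is at (45,205), and the pink and turquoise ones lie loose on the table. So (323,206) is the target. Pressing near the bar.

```bash
cat >> h.py <<'E'
C=np.array([0.5451,-0.2509]); PSI=-.19
def at(s,n=0): return C+s*np.array([np.cos(PSI),np.sin(PSI)])+n*np.array([-np.sin(PSI),np.cos(PSI)])
E
python3 - <<'E'
from h import *
ctrl.close_gripper(30)
ctrl.movep([*at(-.041),.075],quat(PSI)); ctrl.movel([*at(-.041),.046],max_speed=.1)
f0=np.array(get_state()["contact_force"]); z=.046; hist=[]
while z>.018:
    z-=.0015; ctrl.movel([*at(-.041),z],max_speed=.04)
    s=get_state(); f=s["contact_force"][2]-f0[2]; hist.append((round(s["tcp_pos"][2],4),round(f,1)))
    if abs(f)>18: break
print(hist)
ctrl.movel([*at(-.041),.075]); ctrl.ungrasp()
ctrl.movep([*at(-.02),.22],quat(PSI))
im,d,K,T=wrist("w2"); 
for r in models.masks_of("wrist","brazed_center")[:4]:
    m=cv2.erode(r["mask"].astype(np.uint8),np.ones((5,5)))>0
    v,u=np.nonzero(m&(d>0)); P=wpts(K,T,u,v,d[v,u])
    s=(P[:,:2]-C)@np.array([np.cos(PSI),np.sin(PSI)]); n=(P[:,:2]-C)@np.array([-np.sin(PSI),np.cos(PSI)])
    if abs(np.median(s))>.05 or abs(np.median(n))>.05: continue
    k=np.polyfit(s,P[:,2],1); print(r["p"],r["point"],len(s),"tilt",np.arctan(k[0]),"z@35",np.polyval(k,.035),"s",s.min(),s.max(),"n",n.min(),n.max(), "n mid by end",[(n[q].min()+n[q].max())/2 for q in (s<-.02,abs(s)<.01,s>.02)])
print(get_state()["time"])
E
```

```text
[(np.float64(0.045), np.float64(-0.9)), (np.float64(0.043), np.float64(-1.2)), (np.float64(0.0414), np.float64(-0.8)), (np.float64(0.0399), np.float64(-1.2)), (np.float64(0.0384), np.float64(-0.1)), (np.float64(0.0368), np.float64(2.2)), (np.float64(0.0353), np.float64(1.0)), (np.float64(0.0339), np.float64(1.2)), (np.float64(0.0324), np.float64(0.7)), (np.float64(0.0309), np.float64(1.7)), (np.float64(0.03), np.float64(6.6)), (np.float64(0.0295), np.float64(17.6)), (np.float64(0.0292), np.float64(29.9))]
0.66 [322.3, 184.7] 4791 tilt 0.3574401283324955 z@35 0.054258906930506105 s -0.053552241658198246 0.04874074208963161 n -0.0217665908357205 0.022863578766010122 n mid by end [np.float64(0.0015060543562624706), np.float64(0.0004317439023000195), np.float64(-0.0007802802467858447)]
9.8917
```

View pics/w2.png

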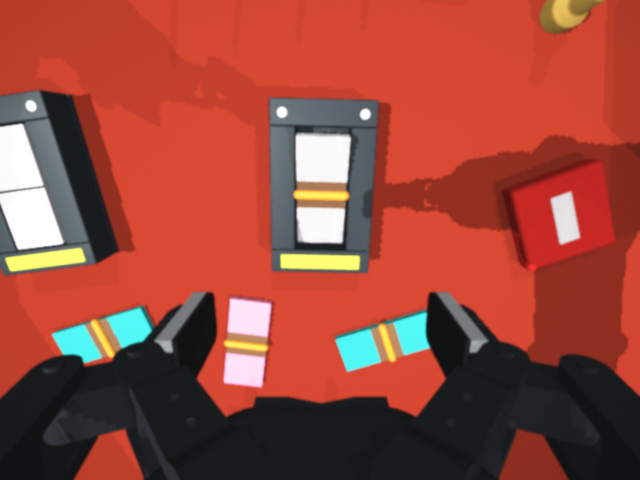

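The coupon is tipped about 0.357 rad: seam at (322,195), raised end at (322,135). Next I grip it with the tool tilted square to the coupon, with the tips just short of its underside.

```bash
python3 - <<'E'
from h import *
t=.357; psi=-.212; q=quat(psi,t)
s=.033; top=np.r_[at(s,-.0005),.055+(s-.035)*np.tan(t)]
nn=-Ro.from_quat(np.r_[q[1:],q[0]]).as_matrix()[:,2]; print(nn,top)
g=top-.009*nn
ctrl.movep(g+.05*nn,q); ctrl.movel(g,max_speed=.08)
f0=np.array(get_state()["contact_force"])
ctrl.close_gripper(60); st=get_state(); print(st["width"],st["gripper_force"],st["tcp_pos"]-g,st["contact_force"]-f0)
im,d,K,T=wrist("w3")
ctrl.movel(g+[0,0,.03],max_speed=.06); st=get_state(); print(st["width"],st["gripper_force"],st["contact_force"])
ctrl.movel(g+[0,0,.10]); st=get_state(); print(st["width"],st["contact_force"],st["time"])
im,d,K,T=wrist("w4")
im,d=vision.grab_frame("top"); 
for r in models.masks_of("top","slab")[:3]:
    m=r["mask"]; v,u=np.nonzero(m&(d>0)); P=todepth("top",np.c_[u,v],d[v,u]); P=P[P[:,2]>.006]; print(r["p"],r["point"],*rect(P),np.median(P,0))
cv2.imwrite("pics/w34.png",np.hstack([cv2.resize(cv2.imread(f"pics/{n}.png"),(400,300)) for n in("w3","w4")]))
E
```

```text
[-0.34164115  0.07353286  0.93694943] [ 0.57741171 -0.25762335  0.05425404]
0.043214305167086756 62.867170572280884 [ 9.88761424e-05 -7.81607338e-05  2.25614935e-04] [-1.26705961 -1.0556608   2.28048213]
0.04337974176617406 62.423633337020874 [ 0.14185182  0.10453314 -3.41369176]
0.042953027235372115 [ 0.12707546 -0.17515899 -3.37216951] 13.6417
0.69 [198.2, 222.4] [0.57642212 0.25239389] (170.80490112304688, 122.10070037841797) -0.12665181880284404 [0.57522846 0.25212391 0.01391674]
```

View pics/w34.png

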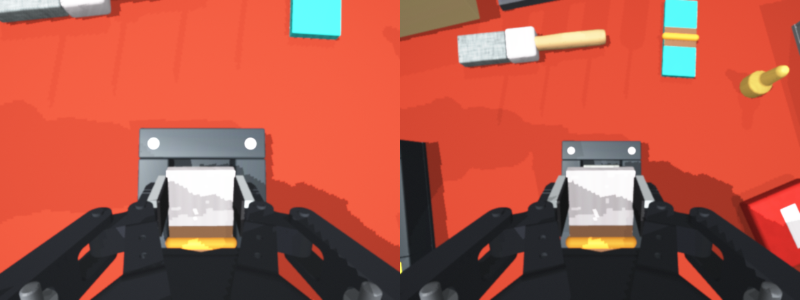

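The coupon is held: width 43 mm, with 3.4 N of weight on the wrist. On to the slab, with a closer look on the way.

```bash
python3 - <<'E'
from h import *
p=get_state()["tcp_pos"]; ctrl.movel([p[0],p[1],.22])
yaw=-.127; e=np.array([np.cos(yaw),np.sin(yaw)])
ctrl.movep([*(np.array([.576,.252])-.06*e),.24],quat(yaw))
im,d,K,T=wrist("w5"); st=get_state(); print(st["width"],st["time"])
for r in models.masks_of("wrist","slab")[:2]:
    m=r["mask"]; print(r["p"],r["point"],m.sum(),*fit(m,d,K,T))
for r in models.masks_of("wrist","brazed_center")[:2]:
    m=cv2.erode(r["mask"].astype(np.uint8),np.ones((5,5)))>0; v,u=np.nonzero(m&(d>0)); P=wpts(K,T,u,v,d[v,u]); L=(P-st["tcp_pos"])
    print("c",r["p"],r["point"],len(P),"along",(L[:,:2]@e).min(),(L[:,:2]@e).max(),"z med",np.median(L[:,2]),"slope",np.polyfit(L[:,:2]@e,L[:,2],1))
E
```

```text
0.042889988189528536 16.3667
0.64 [319.8, 136.8] 20280 [0.57533502 0.25356691] (168.87892150878906, 119.40523529052734) -0.1268942996200959 0.010189546135859429
c 0.94 [320.5, 332.6] 12516 along -0.04663030261001615 0.01645669778918039 z med 0.007231778516778309 slope [-0.03283014  0.00704357]
c 0.61 [535.9, 255.0] 3360 along -0.09534108290017845 -0.03185911933852168 z med -0.23313255036701347 slope [ 0.00349355 -0.23272742]
```

View pics/w5.png

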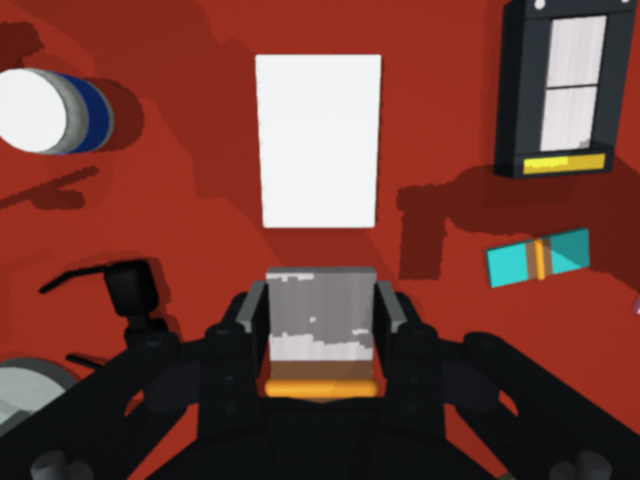

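The slab is upright at (320,140). The held coupon is at (320,330), its seam at row 390, level and aligned. Setting it down.

```bash
python3 - <<'E'
from h import *
yaw=-.127; e=np.array([np.cos(yaw),np.sin(yaw)]); xy=np.array([.5758,.2530])+.0375*e
ctrl.movep([*xy,.08],quat(yaw)); ctrl.movel([*xy,.017],max_speed=.08)
ctrl.pause(.2); f0=np.array(get_state()["contact_force"]); z=.017; h=[]
while z>.004:
    z-=.0007; ctrl.movel([*xy,z],max_speed=.02); ctrl.pause(.05); st=get_state(); f=st["contact_force"][2]-f0[2]; h.append((round(float(st["tcp_pos"][2]),4),round(float(f),1)))
    if f>7: break
print(h,st["wrist_torque"],st["time"])
E
```

```text
[(0.0164, 0.8), (0.0155, 1.4), (0.0149, 1.6), (0.0142, 0.5), (0.0135, 0.9), (0.0128, 0.4), (0.0121, 1.3), (0.0115, 1.8), (0.011, 6.9), (0.011, 12.3)] [-0.28573959  0.51434909  0.03522426] 21.3833
```

```bash
python3 - <<'E'
from h import *
yaw=-.127; e=np.array([np.cos(yaw),np.sin(yaw)])
p=np.array(get_state()["tcp_pos"]); ctrl.movel([p[0],p[1],.0112],max_speed=.02)
ctrl.ungrasp(); ctrl.pause(.2); ctrl.movel([p[0],p[1],.12],max_speed=.1)
ctrl.movep([*(np.array([.5758,.253])-.04*e),.22],quat(yaw))
im,d,K,T=wrist("w6")
for n in("brazed_center","slab"):
    for r in models.masks_of("wrist",n)[:2]:
        m=r["mask"]; c,wh,a,z=fit(m,d,K,T); print(n,r["p"],r["point"],c,wh,a,z)
        if n[0]=="b":
            m=cv2.erode(m.astype(np.uint8),np.ones((7,7)))>0; v,u=np.nonzero(m&(d>0)); P=wpts(K,T,u,v,d[v,u]); print(" slope",np.linalg.lstsq(np.c_[P[:,:2],np.ones(len(P))],P[:,2],rcond=None)[0])
print(get_state()["time"])
E
```

```text
brazed_center 0.71 [546.7, 278.8] [0.42226782 0.02623979] (113.47545623779297, 52.96303176879883) -1.4677122269601144 0.006514157827984979
 slope [ 0.00207765 -0.00048437  0.00596818]
brazed_center 0.66 [322.3, 159.8] [0.57428687 0.2533766 ] (108.2370376586914, 48.790016174316406) -0.12632318472432758 0.018331902604529243
 slope [-0.00046753 -0.00144959  0.01917668]
slab 0.7 [297.4, 152.1] [0.57507635 0.25365509] (169.73171997070312, 121.0799331665039) -0.12579614514460147 0.010157684776090858
slab 0.51 [319.9, 162.5] [0.57436005 0.25386761] (108.23580169677734, 49.74661636352539) -0.12681800005486465 0.018334258867455405
24.3
```

View pics/w6.png

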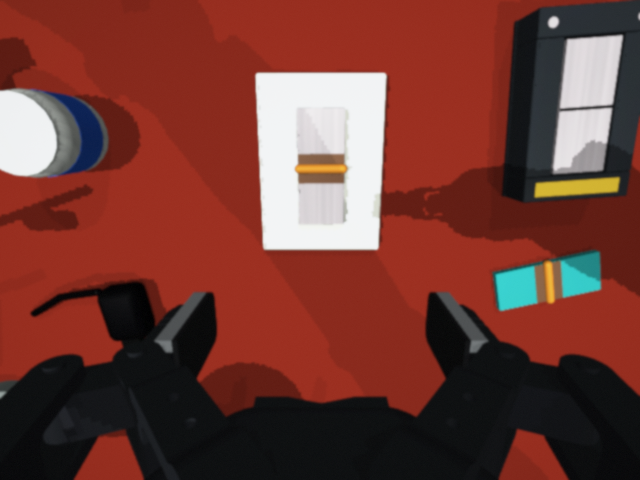

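The coupon lies flat at (322,165), centred on the slab within 1 mm and aligned with it. The plain coupon at (585,105) looks undisturbed.

```bash
python3 -c "
from station import ticket
print(ticket.close_job())"
```

```text
the job is handed in; nothing more can be done
None
```

The brazed coupon was pressed to tip it up, lifted out and set down flat on the middle of the slab, aligned lengthwise (centred to about 1 mm in the last camera view); the unbrazed coupon was left alone, and the job was handed in at about 24 s on the robot's clock.

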